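# Lock the specimen transport case

## Robot

A 6-joint arm with a two-finger parallel gripper is mounted at the origin on the work surface. World frame = base frame: x ahead of the robot, y to its left, z up, the work surface at z = 0. Lengths are in mm, angles in rad, forces in N, time in s.
With the tool pointing down it reaches from about 300 to 775 mm from the base axis. Payload 14.6 kg.
Tool frame: the origin (TCP) lies where the fingers leave the gripper's body, on its centre line; the fingertips stand 97 mm ahead of it and the grasp point (between the pads) lies ahead of it (grip_depth is the z of the grasp point in the tool frame, in mm); z points along the fingers, y is the line along which they close (so a half turn about z gives the same grasp; the last joint's range is limited). The gripper opens to 94 mm and grips with 3 to 60 N. Pads are 16 mm wide; open, the fingers measure 119 mm over their backs; the gripper's body (75 mm by 177 mm) begins 78 mm behind the grasp point.
Start: joints at [-1.4, 0.3, 1.521, -0, 1.321, -0.067], TCP at [129.554, -534.514, 302.646] pointing down, gripper open.
Joint ranges: [-3.03, 3.03], [-0.79, 2.21], [0.23, 2.52], [-1.04, 4.18], [0, 3.07], [-2.55, 2.55]. Speed limits (rad/s): [2.22, 2.22, 2.57, 3.14, 3.14, 3.14].

## Interface

Orientations are given as [roll, pitch, yaw] about the fixed x, y, z axes, in that order (R = Rz(yaw) Ry(pitch) Rx(roll)).
In Python, from cell import read_state, camera, sign_off, regions_of, spot_point, grip_depth gives the robot as it stands. The module is installed in compiled form; this text tells all that it offers.
- The arm moves only by the tool send_rows, never from a script. Its argument "series" is a list of rows, each a list of 3 entries, a list of its own where there are three numbers: the shift along the world's x, y, z in mm, then the turn about the world's z in degrees, then the closure, from -1 (fully open) to 1 (shut), so that 0 is half open. A call has 1 to 12 rows; each row shifts and turns the commanded pose from where the row before left it; what a row does not reach is not made up. A row lasts 1/10 s, in which the tool goes at most 50 mm and 8.59 degrees, less where a joint would pass 70% of its speed; a pose out of reach is approached as far as the arm can. A call is refused whole if a number of a shift passes 50 or a number of a turn 8.59, either way. A call with a gripper value outside its range is refused whole. The fingers move at their own pace and stop on an object; "squeeze" is the grip in N (left out, the last holds). Time passes only in rows, so rows that do not move let the fingers close. It gives the time, the measured TCP pose, the force, the opening and the grip force at its end, in the units of the state.
- read_state(): the state, without advancing time (a new reading comes with each control period).
- camera(name): name is "scene" or "top"; returns a dict with "color" (400x640x3 uint8, blue, green, red), "fx", "fy", "cx", "cy" (pixels), "camera_from_world" (4x4, takes a point from world to camera coordinates). Camera axes: x right, y down, z forward; pixel columns grow to the right and rows downward; lengths in mm; the calibration is good to about 2 mm. A picture is of the moment at which its call begins. There is no depth.
- sign_off(): hands the job in; it is judged then, once.
Trained networks look in a picture, given as the dict that the camera call returned (one of the last four; its "shot" number tells which), for a name from the list of things; names that differ only in an ending like _2 or _b are one class to them, and where a whole thing is asked for, a point or a joint stands for the part that bears it (a point fixed in the world has none). Each returns a list of dicts, best first, with "confidence" (0 to 1); they miss things now and then, are a little off and sometimes report something else, mostly with a low value. They report only what shows in the picture. A call takes as long as a camera call. They do not tell look-alikes from the thing itself.
- regions_of(thing, picture): "mask" (400x640 bool, what is visible of it).
- spot_point(thing, picture): "point" ([x, y, z] in mm, in the coordinates of the camera as it stood for that picture, good to about 4 mm: a listed point, or the origin of a listed thing).
The state is a dict: "clock": time; "joints": joint angles; "qd": joint speeds; "effort": joint torques, N m; "eef_pos": TCP position; "eef_rot": TCP orientation; "wrist_force": force on the tool from outside, world axes, zero at the start; "moment": the same for the moment, N m; "finger_gap": finger opening in mm; "finger_force": force on a finger pad.
Only numpy, scipy, OpenCV 4.12 (cv2) and the standard library are available. Lean on these libraries where they do the work, as an engineer would, in place of code of your own. Each camera call takes 0.05 s, during which the arm holds its last target. There are 200 camera calls.

## Task

Lock the transport case: with a fingertip, push the pegs of the slotted disc on its lid until the slot lines up with the sliding bar, then push the bar by its head through the disc until it is fully home, with the head against the end of its guide. Only push: do not lift the bar. Leave the vial on the lid and the things beside the case where they stand, and finish clear of everything.

Things in the scene. Friction and masses are not known exactly. Their poses are not given: they have to be found in the camera images.
- case: Blue flat transport case, fixed, 220 (its x) by 400 (its y) by 100 mm high. Origin at bench level, straight below the disc's axis; z up; its y is the direction in which the bar is pushed home. The flat lid is at z = 100 mm, x -110 to 110, y -310 to 90 mm. Along x = 0 on it stand the guide, the disc (centred at y = 0) and the keeper.
- guide_end (a point): Middle of the guide's entry end, at lid height, at x = 0, y = -125 mm in the case's frame. The guide: two aluminium cheeks 20 mm high, 79 mm long (to y = -46 mm), with a 23 mm gap open at the top; outer faces at x = -24 and 24 mm.
- keeper_mouth (a point): Middle of the keeper's mouth, at lid height, at x = 0, y = 46 mm in the case's frame. The keeper: an aluminium arch 28 mm high, 49 mm wide, 24 mm long (to y = 70 mm), its gap 24 mm wide.
- disc (a joint): Angle of the locking disc about its upright axis, rad, growing anticlockwise from above, limits -0.3 and 3.44. The slot is in line with the bar at 0 and equally at 3.14; either will do. It stays where it is left; turning takes 0.06 N m (2 to 3 N at a peg). Well out of line, it blocks the bar.
- disc_axis (a point): Centre of the disc, level with its top face, 20 mm above the lid. Steel disc 80 mm in diameter, 20 mm thick, lying on the lid: two half-moons with a straight open slot 27 mm wide right across between them. A round peg stands on each half-moon.
- peg_a (a point): Centre of the top of one peg: an upright steel cylinder 14 mm in diameter that rises 26 mm above the disc's top face, 27 mm from the disc's axis. At disc angle 0 it lies on the case's +x side of the axis, at 3.14 on the -x side.
- peg_b (a point): Centre of the top of the other, equal peg, opposite peg_a across the axis.
- bar_push (a point): Centre of the rear face of the bar's head, the face to push, 13 mm above the lid; its y axis points along the bar to the nose. The loose dark steel bar lies flat on the lid, about 0.35 kg, and slides under a few newtons. Head 40 wide, 26 high, 14 mm thick. Fully home, the head's front is against the guide's end and this point is at y = -139 mm in the case's frame.
- bar_nose (a point): Centre of the bar's nose tip, 205 mm ahead of the push face, 9 mm above the lid. The shaft, 20 wide and 18 mm high, lies in the guide and ends in this tapered nose. At the start the nose is inside the guide, short of the disc; at home it is in the keeper, at y = 66 mm in the case's frame.
- vial: Loose small amber bottle with black cap, 26 mm in diameter, 50 mm high, standing on the lid at the case's +x side of the bar; origin at its underside. Leave it alone.
- tube_rack: Loose blue tube rack, 85 by 170 mm, 53 mm high with the tube caps, on the bench; origin at the centre of its underside. Leave it alone.
- tip_box: Loose red box with white lid, 85 by 120 by 72 mm high, on the bench; origin at the centre of its underside. Leave it alone.
- jar: Loose amber jar, 48 mm in diameter, 70 mm high, on the bench; origin at its underside. Leave it alone.
There are look-alikes about, which are no part of the job. What is meant by the part that bears bar_push is not pink or turquoise, and is the larger of those in its own colour.

How it is judged (in metres and radians):
On the way:
1. the disc's slot is in line with the bar (within 0.15 rad) while the bar is not yet home ((value of joint disc between -0.15 and 0.15 rad or value of joint disc between 2.992 and 3.292 rad) and y of bar_push in the frame of case below -0.16 m), for 0.1 s.
At the end, for the whole second after the job is handed in: The slot is in line with the bar (within 0.15 rad), the bar lies flat through the disc and in the keeper, and its head is within 4 mm of the guide's end ((value of joint disc between -0.15 and 0.15 rad or value of joint disc between 2.992 and 3.292 rad) and y of bar_push in the frame of case above -0.143 m and y of bar_nose in the frame of case above 0.06 m and x of bar_nose in the frame of case between -0.006 and 0.006 m and z of bar_push in the frame of case below 0.118 m); the robot touches nothing.
It fails at once if the bar is lifted (head or nose 10 mm or more up) (z of bar_push in the frame of case above 0.123 m or z of bar_nose in the frame of case above 0.119 m).
It fails at once if a bystander is moved more than 20 mm (distance of any of vial, tube_rack, tip_box, jar from where it was at the start of the episode above 0.02 m).
It fails at once if a bystander is tipped over (angle between any of vial, jar, tube_rack, tip_box's own z axis and vertical above 0.4 rad).
It also fails if it takes over 64 s, if anything falls off the work surface, if the arm or the gripper's body presses on something with over 40 N, if the wrist force passes 120 N, or if a joint passes its speed limit or range.

## Working session

There is one attempt and no reset: what is moved stays moved. The work goes in short steps, Python scripts to look and compute and a tool call to move; the robot and the scene stay as the last step left them, time stands still between calls to the robot, and variables do not carry over. Pictures are saved under pics/ and viewed, at most 10 in all, crops included, and the job is handed in when it is done.

Besides the shell and the picture viewer there is one more tool, called as a command line: name --argument value ..., lists and objects as JSON in quotes. send_rows: Moves the arm, as the interface text tells. Its arguments: {"type":"object","properties":{"series":{"type":"array"},"squeeze":{"type":"number"}},"required":["series"]}

```bash
mkdir -p pics
cat > h.py <<'E'
from cell import *
import numpy as np, cv2
def w(pic,p):
    T=np.linalg.inv(np.array(pic["camera_from_world"])); return (T@np.r_[p,1])[:3]
def spots(pic,things):
    for t in things:
        for d in spot_point(t,pic)[:4]:
            P=np.array(d["point"]); print(t,round(d["confidence"],2),w(pic,P).round(0),"px",round(pic["fx"]*P[0]/P[2]+pic["cx"]),round(pic["fy"]*P[1]/P[2]+pic["cy"]))
def ray(pic,u,v,z):
    T=np.linalg.inv(np.array(pic["camera_from_world"])); d=T[:3,:3]@np.array([(u-pic["cx"])/pic["fx"],(v-pic["cy"])/pic["fy"],1]); o=T[:3,3]
    return o+d*(z-o[2])/d[2]
ALL=["case","guide_end","keeper_mouth","disc_axis","peg_a","bar_push","bar_nose","vial","tube_rack","tip_box","jar"]
E
python3 - <<'E'
from h import *
print(grip_depth, read_state())
for n in ("top","scene"):
    p=camera(n); cv2.imwrite(f"pics/{n}1.png",p["color"]); print(n,np.linalg.inv(p["camera_from_world"])[:3,3]); spots(p,ALL)
E
```

```text
78.39999999999999 {'clock': 0.0, 'joints': array([-1.39960609e+00,  3.00451181e-01,  1.52159611e+00,  1.81500989e-05,
        1.32069207e+00, -6.66107446e-02]), 'qd': array([ 0.00038515, -0.00056201,  0.00088171,  0.00079943, -0.00028167,
       -0.00097496]), 'effort': array([-6.83892358e-04, -5.31811023e+01, -3.52735233e+01,  7.07709999e-02,
        2.44297413e-02, -7.29251701e-05]), 'eef_pos': array([ 129.52914207, -534.36977089,  302.09083433]), 'eef_rot': array([-3.14044966e+00, -9.38679947e-05,  2.37796424e-01]), 'wrist_force': array([-0.14870258, -0.50988003,  0.70892281]), 'moment': array([-0.00068253, -0.01887633, -0.04408996]), 'finger_force': 0.0, 'finger_gap': 93.94800895358595}
top [ 408.04618273    8.9800852  1436.49202372]
case 0.74 [572. 116.   0.] px 292 197
keeper_mouth 0.89 [585. 154. 104.] px 278 190
disc_axis 0.66 [572. 111. 124.] px 290 193
peg_a 0.96 [579.  89. 149.] px 297 190
peg_a 0.83 [570. 141. 149.] px 281 193
bar_push 0.92 [ 505. -157.  115.] px 372 213
bar_push 0.87 [ 213. -239.   14.] px 393 299
bar_push 0.58 [ 749. -381.   11.] px 429 148
bar_push 0.5
[... 595 characters left out ...]
th 0.22 [623. -14. 101.] px 310 223
disc_axis 0.87 [569. 112. 122.] px 361 209
peg_a 0.7 [578.  82. 147.] px 350 202
peg_a 0.68 [562. 138. 146.] px 372 201
bar_push 0.95 [ 206. -241.   15.] px 268 161
bar_push 0.81 [ 498. -156.  118.] px 268 186
bar_push 0.69 [869.  31.   9.] px 312 328
bar_push 0.61 [ 747. -386.    9.] px 160 268
bar_nose 0.93 [550.  48. 113.] px 338 205
bar_nose 0.7 [ 332. -408.    9.] px 210 178
bar_nose 0.64 [ 832. -101.   10.] px 259 307
vial 0.72 [624. -14. 102.] px 310 223
vial 0.44 [569. 111. 119.] px 361 209
tube_rack 0.73 [529. 480.  -1.] px 494 247
tip_box 0.62 [ 483. -480.    1.] px 171 205
jar 0.71 [415. 416.   4.] px 465 218
jar 0.64 [570. 112. 121.] px 362 209
```

View pics/top1.png

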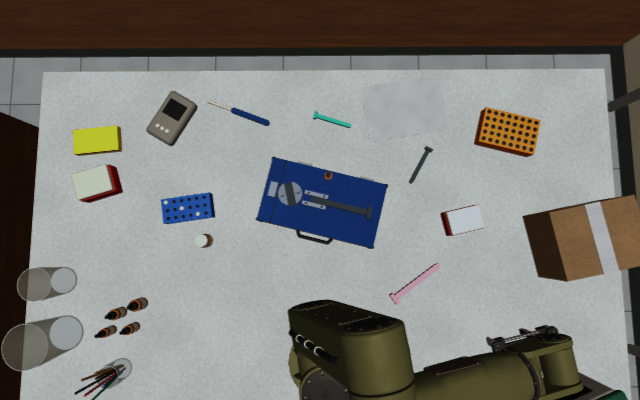

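View pics/scene1.png

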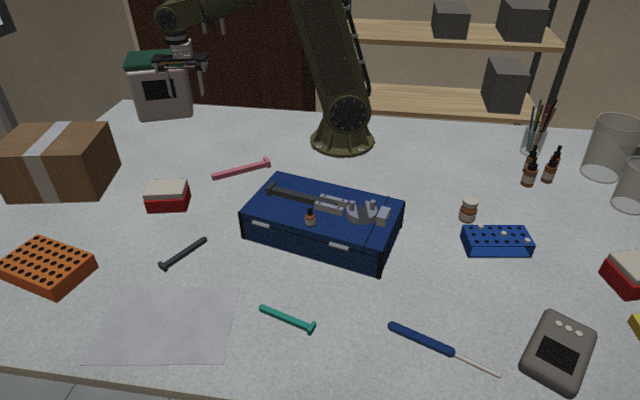

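Bar candidates in the top view:
- Dark bar on the lid, head at (372,213).
- Smaller dark bar on the bench, (429,148).
- Pink bar, (393,299).
- Turquoise bar, (315,114).

The lid bar fits: it is neither pink nor turquoise, and it is the larger of the two dark ones. I'll confirm that in a crop.

Run:
```python
from h import *
from scipy.optimize import least_squares
ps=[camera("top"),camera("scene")]
C={"case":(0,0,0),"guide_end":(0,-125,100),"keeper_mouth":(0,46,100),"disc_axis":(0,0,120)}
ob=[]
for p in ps:
    for t,c in C.items():
        d=[w(p,x["point"]) for x in spot_point(t,p) if x["confidence"]>.3]
        d=[x for x in d if np.hypot(x[0]-570-.24*c[1],x[1]-112-.97*c[1])<25]
        if d: ob.append((c,d[0]))
def f(v):
    return np.concatenate([[v[0]+np.cos(v[2])*c[0]-np.sin(v[2])*c[1]-d[0], v[1]+np.sin(v[2])*c[0]+np.cos(v[2])*c[1]-d[1]] for c,d in ob])
r=least_squares(f,[570,112,-.24],loss="soft_l1"); v=r.x; print(v,r.fun.round(1))
R=np.array([[np.cos(v[2]),-np.sin(v[2])],[np.sin(v[2]),np.cos(v[2])]])
for p in ps:
    for t in ("peg_a","bar_push","bar_nose","vial"):
        for x in spot_point(t,p)[:3]:
            q=w(p,x["point"]); 
            if q[2]>90: print(t,(R.T@(q[:2]-v[:2])).round(1),q[2].round())
a=cv2.resize(ps[0]["color"][150:255,250:450],(800,420),interpolation=2)
cv2.imwrite("pics/crop.png",a)
```

```text
[ 5.71499853e+02  1.14007576e+02 -2.58932692e-01] [-2.6  2.5 -0.6 -2.2 -1.4  0.2  2.4 -1.5  1.4  1.1  1.  -3.7 -0.2  1.8]
peg_a [-8.5 25.9] 144.0
peg_a [  8.5 -24.3] 148.0
bar_push [   4.5 -276.4] 117.0
bar_nose [  1.1 -73.7] 113.0
vial [  89.2 -104.9] 101.0
vial [ 3.  45.9] 105.0
peg_a [-16.6  22.2] 145.0
peg_a [ 10.3 -28.3] 144.0
bar_push [  -2.4 -280.6] 117.0
bar_nose [ -4.7 -71.5] 110.0
vial [  84.6 -111.1] 104.0
```

View pics/crop.png

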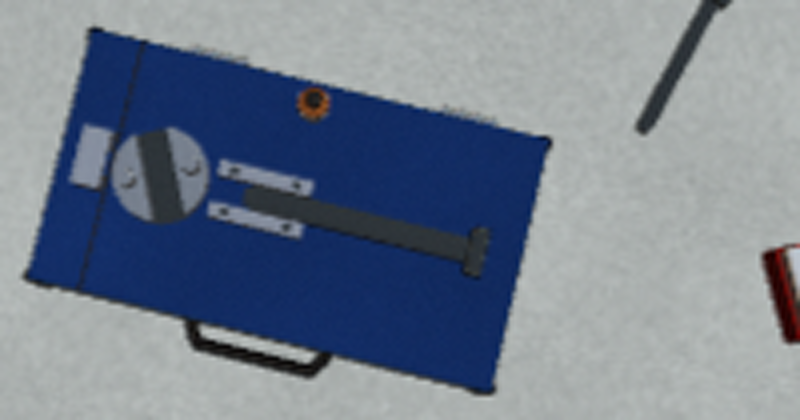

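The crop shows the lid bar with its head at crop (476,251) and its shaft in the guide; it is clearly bigger than the other dark bar at (680,60). The slot runs nearly across the bar, with pegs at crop (129,181) and (191,166). Next I refine the case pose from the lid corners.

Run:
```python
from h import *
p=camera("top")
g=lambda u,v,z: ray(p,250+(u+.5)/4-.5,150+(v+.5)/4-.5,z)[:2]
A,B,D,E_=g(93,28,100),g(552,141,100),g(25,278,100),g(493,392,100)
print(A,B,D,E_,np.linalg.norm(A-B),np.linalg.norm(A-D))
d=(A-B)+(D-E_); yaw=np.arctan2(-d[0],d[1]); print("yaw",yaw,np.degrees(yaw))
y=d/np.linalg.norm(d); c=(A+B+D+E_)/4; print("axis from lid",c+110*y,"disc",g(160,174,120))
print("head rear mid",g(482,253,126),"nose",g(247,197,109))
```

```text
[699.91898766 172.96285787] [ 601.03030852 -214.3203221 ] [487.76621112 228.12901901] [ 391.45119731 -160.81231199] 399.70893453444194 219.20790571692183
yaw -0.24636960747622097 -14.115938708682195
axis from lid [571.86900462 113.1682736 ] disc [572.22680053 114.0300137 ]
head rear mid [ 504.91988918 -150.59261976] nose [553.91237727  42.29389535]
```

send_rows --series '[[[26,41,0],7.8,1],[[26,41,0],7.8,1],[[26,41,0],7.8,1],[[26,41,0],7.8,1],[[26,41,0],7.8,1],[[26,41,0],7.8,1],[[26,41,0],7.8,1],[[26,41,0],7.8,1],[[26,41,0],0,1],[[26,41,0],0,1],[[26,41,0],0,1],[[26,41,0],0,1]]' --squeeze 40

```text
clock: 3.35
eef_pos: [442.2, -40.5, 303.0]
eef_rot: [3.141, -0.0, 1.327]
wrist_force: [0.1, -0.9, -0.2]
finger_gap: 2.0
finger_force: 0.0
```

send_rows --series '[[[24,41,0],0,1],[[24,41,0],0,1],[[24,41,0],0,1],[[24,41,0],0,1],[[25,41,0],0,1],[[0,0,0],0,1],[[0,0,-30],0,1],[[0,0,-25],0,1],[[0,0,-17],0,1],[[0,0,0],0,1],[[0,0,0],0,1]]'

```text
clock: 4.45
eef_pos: [562.7, 162.2, 231.4]
eef_rot: [3.141, -0.0, 1.327]
wrist_force: [0.2, -0.5, 1.8]
finger_gap: 0.2
finger_force: 0.0
```

send_rows --series '[[[-1,-4,0],0,1],[[-1,-4,0],0,1],[[-1,-4,0],0,1],[[-1,-4,0],0,1],[[-1,-4,0],0,1],[[-1,-4,0],0,1],[[0,0,0],0,1],[[0,0,0],0,1]]'

```text
clock: 5.25
eef_pos: [552.6, 149.3, 232.2]
eef_rot: [-3.129, -0.018, 1.332]
wrist_force: [-36.6, 87.3, 13.3]
finger_gap: 0.7
finger_force: 38.5
```

```bash
cat > look.py <<'E'
from h import *
import sys
v=np.array([571,113]); a=np.radians(-14); R=np.array([[np.cos(a),-np.sin(a)],[np.sin(a),np.cos(a)]])
s=read_state(); print("tcp case",(R.T@(s["eef_pos"][:2]-v)).round(1),s["wrist_force"].round(1))
for n in ("top","scene"):
    p=camera(n)
    for t in ("peg_a","bar_push","bar_nose"):
        for x in spot_point(t,p)[:3]:
            q=w(p,x["point"])
            if q[2]>90 and x["confidence"]>.3: print(n,t,(R.T@(q[:2]-v)).round(1),q[2].round())
    u,vv=(290,193) if n=="top" else (361,205)
    c=p["color"][vv-45:vv+45,u-60:u+60]; cv2.imwrite(f"pics/{sys.argv[1]}_{n}.png",cv2.resize(c,(780,585),interpolation=2))
E
python3 look.py p1
```

```text
tcp case [-26.7  30.8] [-36.6  87.3  13.3]
top peg_a [-17.   19.4] 148.0
top peg_a [ 18.6 -18.9] 150.0
top bar_push [   1.7 -275.6] 112.0
scene peg_a [ 13.6 -21.5] 144.0
scene peg_a [-22.1  16.5] 147.0
scene peg_a [  -4.9 -276.2] 115.0
scene bar_push [  -5.6 -279.9] 113.0
scene bar_nose [ -3.5 -70.7] 108.0
```

View pics/p1_scene.png

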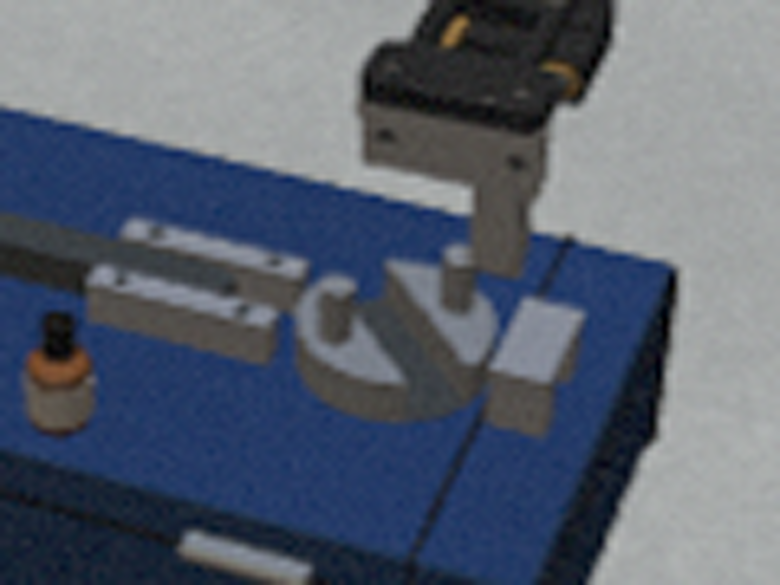

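That jammed at about 87 N: friction carried the finger sideways along with the peg. I'll back off and turn the fingertip so that its face points along the peg's arc.

send_rows --series '[[[1.2,4.7,0],0,1],[[1.2,4.7,0],0,1],[[1.2,4.7,0],0,1],[[0,0,0],0,1],[[4.3,-1,0],0,1],[[4.3,-1,0],0,1],[[0,0,0],-7.7,1],[[0,0,0],-7.7,1],[[0,0,0],-7.6,1],[[0,0,0],0,1],[[0,0,0],0,1]]'

```text
clock: 6.75
eef_pos: [568.6, 155.7, 232.2]
eef_rot: [-3.138, -0.01, 0.928]
wrist_force: [1.1, 42.3, -1.5]
finger_gap: 0.4
finger_force: 17.3
```

```bash
python3 look.py p2
```

```text
tcp case [-12.7  40.8] [ 1.1 42.3 -1.5]
top peg_a [-6.9 28.1] 148.0
top peg_a [  8.8 -22.4] 148.0
top bar_push [-2.000e-01 -2.745e+02] 113.0
top bar_nose [ -1.  -68.3] 116.0
scene peg_a [  5.9 -26.8] 146.0
scene bar_push [  -2.9 -278.5] 117.0
scene bar_nose [ -3.8 -70.2] 112.0
```

send_rows --series '[[[2,7,0],0,1],[[2,7,0],0,1],[[0,0,15],0,1],[[0,0,15],0,1],[[0,0,0],-8.3,1],[[0,0,0],-8.3,1],[[0,0,0],-8.3,1],[[0,0,0],-8.3,1],[[0,0,0],-8.3,1],[[0,0,0],-8.3,1],[[0,0,0],-8.3,1],[[0,0,0],0,1]]'

```text
clock: 8.35
eef_pos: [573.0, 164.0, 262.0]
eef_rot: [-3.141, -0.001, -0.092]
wrist_force: [0.4, -0.6, 0.6]
finger_gap: 0.7
finger_force: 0.0
```

```bash
python3 look.py p3; python3 -c "
from h import *
print(read_state()['eef_rot'])"
```

```text
tcp case [-10.4  49.9] [ 0.4 -0.6  0.6]
top peg_a [-6.8 26.1] 148.0
top peg_a [  8.3 -24.5] 149.0
top bar_push [   0.9 -276.1] 116.0
top bar_nose [  0.  -69.2] 113.0
scene peg_a [-13.8  23.4] 147.0
scene peg_a [  8.8 -28.1] 147.0
scene bar_push [  -4.4 -278.4] 116.0
scene bar_nose [ -6.1 -68.1] 115.0
[ 3.14156538e+00 -5.49548862e-05 -8.73371063e-02]
```

View pics/p3_scene.png

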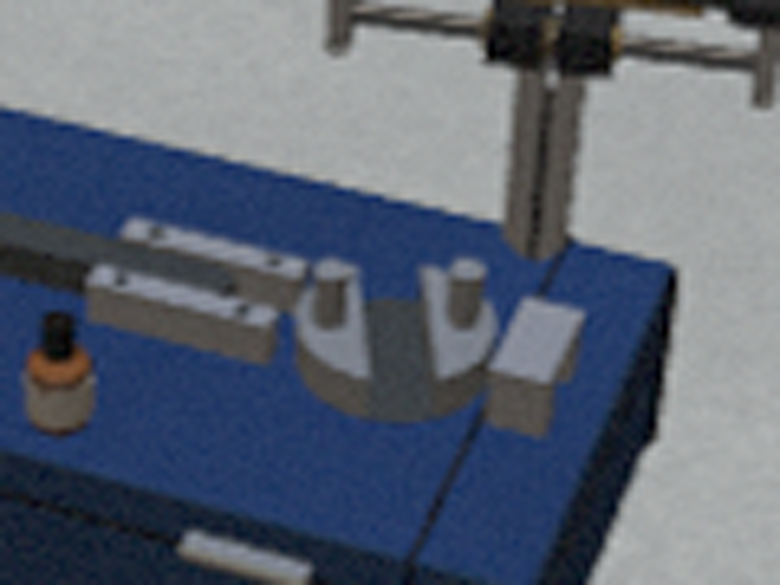

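send_rows --series '[[[8,-13,0],0,1],[[8,-13,0],0,1],[[0,0,0],0,1],[[0,0,0],0,1],[[0,0,-16],0,1],[[0,0,-16],0,1],[[0,0,0],0,1],[[0,0,0],0,1]]'

```text
clock: 9.55
eef_pos: [588.8, 138.8, 229.1]
eef_rot: [-3.142, 0.0, -0.088]
wrist_force: [0.7, -0.0, -0.2]
finger_gap: 0.1
finger_force: 0.0
```

Run:
```python
from h import *
s=read_state();print(s["eef_pos"],s["eef_rot"],s["wrist_force"])
v=np.array([571,113]);d=s["eef_pos"][:2]-v; print("polar",np.hypot(*d),np.degrees(np.arctan2(d[1],d[0]))+14)
# arc: tool angle th in case from 68 to 151
for r in (30.9,):
    th=np.radians(np.arange(68,153,6)-14); P=v+r*np.c_[np.cos(th),np.sin(th)]
    print(P[0],np.diff(P,axis=0).round(1).tolist())
```

```text
[588.77100212 138.76939312 229.05190905] [-3.14157604e+00  4.63041272e-05 -8.83787034e-02] [ 0.66285227 -0.00103759 -0.24033083]
polar 31.302877471020167 69.40920774992382
[589.1625643  137.99862513] [[-2.7, 1.8], [-2.9, 1.5], [-3.0, 1.2], [-3.1, 0.8], [-3.2, 0.5], [-3.2, 0.2], [-3.2, -0.2], [-3.2, -0.5], [-3.1, -0.8], [-3.0, -1.2], [-2.9, -1.5], [-2.7, -1.8], [-2.5, -2.0], [-2.3, -2.3]]
```

send_rows --series '[[[-2.7,1.8,0],6,1],[[-2.9,1.5,0],6,1],[[-3,1.2,0],6,1],[[-3.1,0.8,0],6,1],[[-3.2,0.5,0],6,1],[[-3.2,0.2,0],6,1],[[0,0,0],0,1],[[0,0,0],0,1]]'

```text
clock: 10.35
eef_pos: [570.9, 144.7, 229.6]
eef_rot: [3.141, -0.001, 0.537]
wrist_force: [0.2, 0.8, 1.6]
finger_gap: 0.4
finger_force: 0.7
```

send_rows --series '[[[-3.2,-0.2,0],6,1],[[-3.2,-0.5,0],6,1],[[-3.1,-0.8,0],6,1],[[-3,-1.2,0],6,1],[[-2.9,-1.5,0],6,1],[[-2.7,-1.8,0],6,1],[[-2.5,-2,0],6,1],[[0,0,0],0,1],[[0,0,0],0,1]]'

```text
clock: 11.25
eef_pos: [550.2, 136.8, 229.0]
eef_rot: [3.141, -0.0, 1.268]
wrist_force: [-1.9, 3.0, 1.9]
finger_gap: 0.7
finger_force: 1.3
```

```bash
python3 look.py p4; python3 -c "
from h import *
print(read_state()['eef_rot'])"
```

```text
tcp case [-25.9  18. ] [-1.9  3.   1.9]
top peg_a [27.4  0.2] 151.0
top peg_a [-24.4   5.1] 143.0
top bar_push [   0.9 -278.3] 110.0
scene peg_a [-26.  -0.] 148.0
scene peg_a [24.3 -3.8] 145.0
scene bar_push [  -5.3 -278.5] 115.0
scene bar_nose [ -5.5 -70.6] 112.0
[3.14149125e+00 3.56349796e-05 1.27210387e+00]
```

View pics/p4_scene.png

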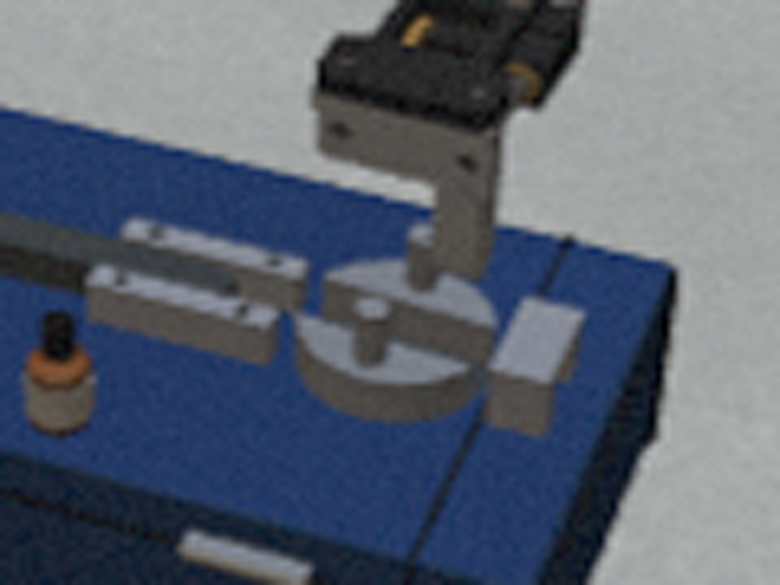

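The slot is about 5° short of the line, with pegs at case (-25,2.5) and (26,-2). One more small step, then I back off.

send_rows --series '[[[-1,-1.5,0],2,1],[[-1,-1.5,0],1.5,1],[[0,0,0],0,1],[[0,0,0],0,1],[[1.2,5,0],0,1],[[2.4,10,0],0,1],[[0,0,25],0,1],[[0,0,40],0,1],[[-10,-45,0],0,1],[[-10,-45,0],0,1],[[-10,-45,0],0,1],[[-5,-45,0],0,1]]'

```text
clock: 12.85
eef_pos: [516.1, -32.4, 293.8]
eef_rot: [3.141, 0.0, 1.334]
wrist_force: [1.8, 0.1, 0.4]
finger_gap: 0.6
finger_force: 0.0
```

```bash
python3 look.py p5; python3 -c "
from h import *
s=read_state();print(s['eef_rot'],s['eef_pos'])"
```

```text
tcp case [ -18.1 -154.4] [1.8 0.1 0.4]
top peg_a [-25.2   0.7] 144.0
top peg_a [27.2  2. ] 150.0
top bar_push [2.1 2.2] 120.0
scene peg_a [25.1 -1. ] 145.0
scene peg_a [-29.7  -1.1] 149.0
scene bar_push [  -5.  -278.8] 117.0
[-3.14141455e+00 -4.47374378e-05  1.33545205e+00] [516.90079993 -30.21534099 293.53777861]
```

View pics/p5_top.png

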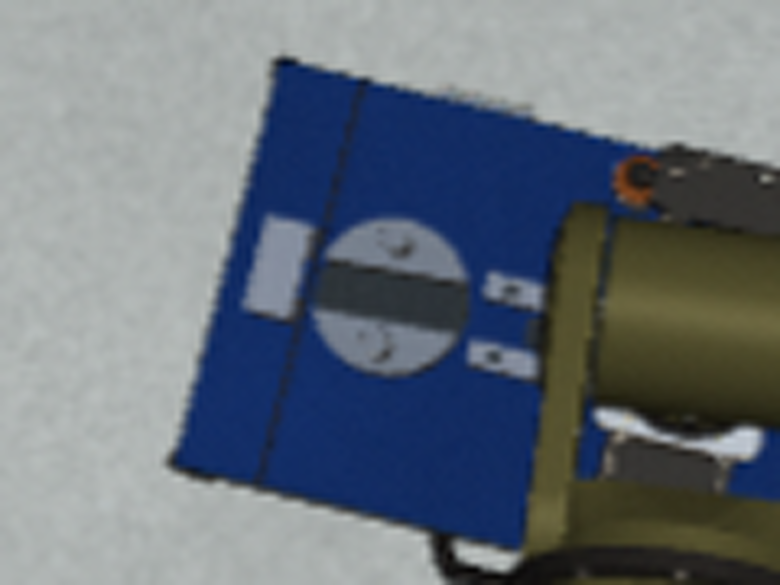

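View pics/p5_scene.png

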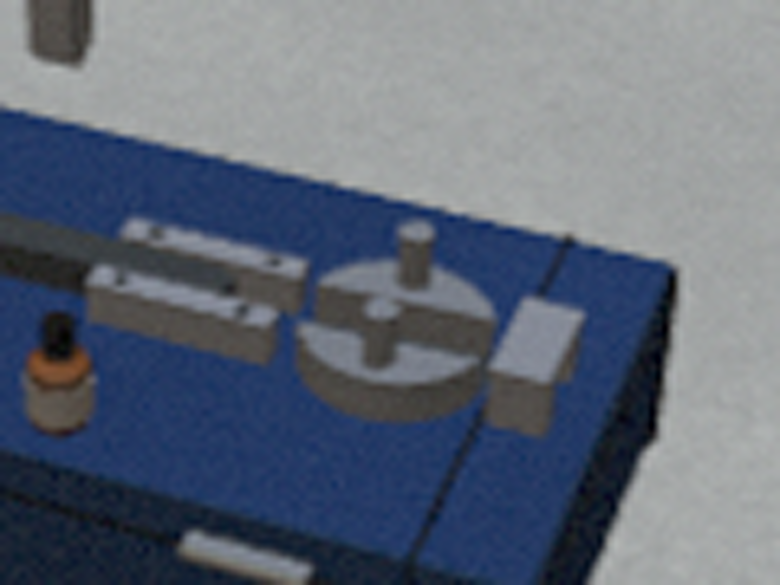

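The top crop shows the slot from (318,283) to (465,307), which is 1–5° past the line. That is inside the tolerance, and the bar will centre it. Next I go behind the bar's head.

send_rows --series '[[[-5,-36,0],0,1],[[-5,-36,0],0,1],[[-5,-36,0],0,1],[[-4,-37,0],0,1],[[0,0,0],0,1],[[0,0,0],0,1],[[0,0,-40],0,1],[[0,0,0],0,1],[[0,0,0],0,1]]'

```text
clock: 14.15
eef_pos: [498.0, -175.3, 254.1]
eef_rot: [-3.141, -0.0, 1.335]
wrist_force: [-0.7, 0.1, 0.1]
finger_gap: 0.3
finger_force: 0.0
```

```bash
python3 look.py p6
python3 - <<'E'
from h import *
p=camera("scene"); c=p["color"][135:225,215:335]; cv2.imwrite("pics/p6b.png",cv2.resize(c,(780,585),interpolation=2)); print(read_state()["eef_pos"])
E
```

```text
tcp case [  -1.1 -297.4] [-0.7  0.1  0.1]
top peg_a [27.5  4. ] 149.0
top peg_a [-22.4   1.3] 146.0
top bar_push [   1.2 -276. ] 113.0
top bar_nose [  2.7 -70.7] 115.0
scene peg_a [23.8  0.8] 147.0
scene peg_a [-29.8  -3.4] 142.0
scene bar_push [  -6.9 -279.7] 117.0
[ 497.68475252 -176.43875505  253.98362034]
```

View pics/p6b.png

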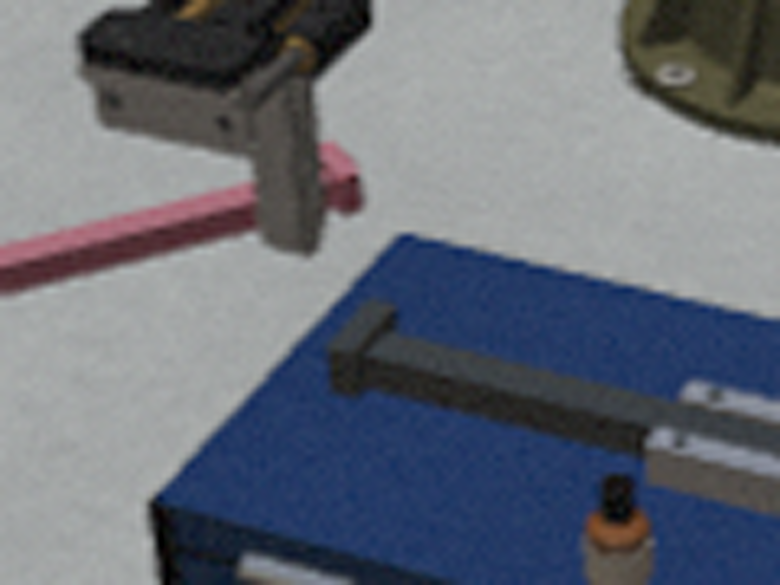

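The crop shows the fingertip behind the head, which is at (360,345), with nothing in between. I descend and push.

send_rows --series '[[[0,0,-24],0,1],[[0,0,-24],0,1],[[0,0,0],0,1],[[0,0,0],0,1],[[1.5,6,0],0,1],[[1.5,6,0],0,1],[[1.5,6,0],0,1],[[1.5,6,0],0,1],[[1.5,6,0],0,1],[[1.5,6,0],0,1]]'

```text
clock: 15.6
eef_pos: [506.8, -140.0, 205.9]
eef_rot: [3.141, 0.0, 1.334]
wrist_force: [-0.1, -3.2, 2.6]
finger_gap: 0.6
finger_force: 1.9
```

send_rows --series '[[[1.2,5,0],0,1],[[1.2,5,0],0,1],[[1.2,5,0],0,1],[[1.2,5,0],0,1],[[1.2,5,0],0,1],[[1.2,5,0],0,1],[[0,0,0],0,1]]'

```text
clock: 16.3
eef_pos: [513.9, -109.6, 205.5]
eef_rot: [-3.141, -0.001, 1.334]
wrist_force: [-0.4, -0.2, 0.1]
finger_gap: 0.6
finger_force: 0.0
```

send_rows --series '[[[1.2,5,0],0,1],[[1.2,5,0],0,1],[[1.2,5,0],0,1],[[1.2,5,0],0,1],[[1.2,5,0],0,1],[[1.2,5,0],0,1],[[1.2,5,0],0,1],[[1.2,5,0],0,1]]'

```text
clock: 17.1
eef_pos: [523.6, -70.0, 205.6]
eef_rot: [-3.142, -0.0, 1.334]
wrist_force: [0.1, -0.9, -0.5]
finger_gap: 0.2
finger_force: 0.7
```

send_rows --series '[[[1.3,5,0],0,1],[[1.3,5,0],0,1],[[1.3,5,0],0,1],[[1.3,5,0],0,1],[[1.3,5,0],0,1],[[1.3,5,0],0,1],[[1.3,5,0],0,1],[[0,0,0],0,1]]'

```text
clock: 17.9
eef_pos: [532.7, -34.8, 205.7]
eef_rot: [3.141, -0.0, 1.334]
wrist_force: [-0.1, -0.8, 0.7]
finger_gap: 0.3
finger_force: 0.0
```

Now y ≈ -152. I creep on to feel the end stop.

send_rows --series '[[[0.5,2,0],0,1],[[0.5,2,0],0,1],[[0.5,2,0],0,1],[[0,0,0],0,1]]'

```text
clock: 18.3
eef_pos: [533.8, -30.7, 205.8]
eef_rot: [-3.141, 0.003, 1.334]
wrist_force: [-4.2, -13.2, 2.7]
finger_gap: 0.2
finger_force: 7.1
```

send_rows --series '[[[0.5,1.5,0],0,1],[[0.2,1,0],0,1],[[0,0,0],0,1]]'

```text
clock: 18.6
eef_pos: [534.0, -30.2, 205.7]
eef_rot: [-3.141, 0.007, 1.333]
wrist_force: [-10.4, -30.9, 5.0]
finger_gap: 0.6
finger_force: 16.2
```

Firm stop at the expected place. I back off and look.

send_rows --series '[[[-2,-8,0],0,1],[[-4,-15,0],0,1],[[0,0,40],0,1],[[0,0,50],0,1],[[-15,-48,0],0,1],[[-15,-47,0],0,1],[[-15,-47,0],0,1],[[-15,-47,0],0,1],[[-15,-47,0],0,1],[[0,0,0],0,1]]'

```text
clock: 19.6
eef_pos: [451.6, -290.3, 295.5]
eef_rot: [3.142, 0.0, 1.329]
wrist_force: [0.6, 0.8, -0.9]
finger_gap: 0.5
finger_force: 0.0
```

```bash
python3 look.py p7
python3 - <<'E'
from h import *
a=camera("top")["color"][160:245,255:380]; b=camera("scene")["color"][165:235,270:410]
cv2.imwrite("pics/end.png",np.vstack([cv2.resize(x,(560,290),interpolation=2) for x in (a,b)]))
E
```

```text
tcp case [ -18.3 -420.2] [ 0.6  0.8 -0.9]
top peg_a [-24.   -0.2] 146.0
top peg_a [25.  10.3] 149.0
top bar_push [   0.  -141.7] 116.0
top bar_nose [-2.5 66.7] 110.0
scene peg_a [-31.2  -4.2] 148.0
scene peg_a [23.1  0.8] 144.0
scene bar_push [  -5.2 -139.3] 115.0
scene bar_nose [-6.4 66.4] 111.0
```

View pics/end.png

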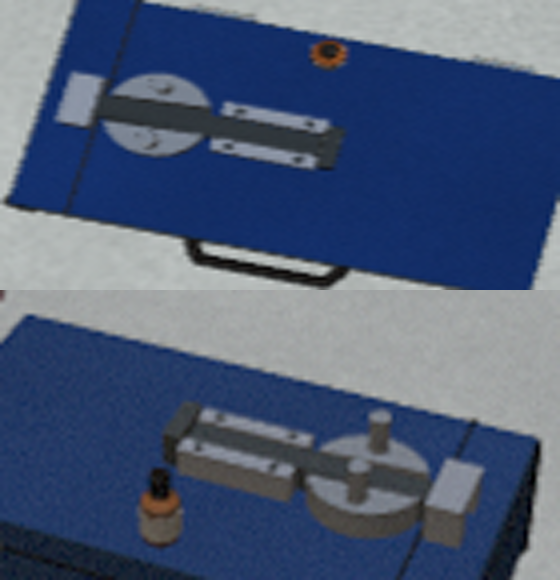

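The pictures show the head against the guide at top-half (333,148), the bar through the slot and the nose in the keeper at (85,100). The vial is standing, and the arm is clear. With the bar through the slot, the disc can be at most about 0.1 rad off line, so I'm handing in.

```bash
python3 -c "
from cell import *
print(sign_off())"
```

```text
the job is handed in; nothing more can be done
None
```

I handed the job in: the disc is in line and the bar is pushed home with its head against the guide, the vial is still standing, and the arm finished clear. The hand-in gave no verdict; one early peg push jammed and peaked at about 87 N at the wrist (limit 120 N) before I changed approach.

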